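# Stand the black backdrop plate in its slotted holder

## Task

The next specimen is to be photographed against black: take the black backdrop plate (not the white one) out of the sloping wooden stand it leans in and put it into the slot of the aluminium holder. Enter its lower edge between the sloping lips with the plate still clearly tilted, about as it leaned in the stand, then straighten it upright and let it go right down to the bottom of the slot, roughly midway along, and let go. Leave the white plate in its stand.

Things in the scene. Friction and masses are not known exactly. Their poses are not given: they have to be found in the camera images.
- black_plate: Black rigid plate, 80 mm wide (y), 90 mm tall (z), 9 mm thick (x), 90 g, both faces alike. Origin: middle of its lower edge; z runs up the plate. It starts leaning 20 degrees, top towards its own +x, in a fixed wooden stand, origin 18 mm above the worktop; the stand's back panel reaches 42 mm and its front lip 12 mm up the plate; above that both faces are free. It lifts out along its z.
- white_plate: A plate of the same size and build, but white, leaning alike in a second wooden stand. Which of the two stands holds which plate varies.
- slot_holder: Fixed aluminium holder, 116 mm long (y), 72 mm deep (x), 52 mm high. Origin: centre of its underside; z up. One slot at x = 0 runs along y, 110 mm long, ends open. Slot floor at z = 6 mm; 13 mm wide between upright walls up to z = 36 mm; above, sloping lips widen it to 33 mm at z = 52 mm. A plate tilted 20 degrees enters the narrow part by some 10 mm; straightened it slides to the floor.
- microscope: Fixed stereo microscope, an obstacle. Origin: on the worktop under it. From there its black eyepieces reach 215 mm towards -x at heights of 320 to 480 mm, 70 mm to either side; its head and knobs reach 145 mm to either side; its column stands 450 mm high; its flat foot, 23 mm high, reaches 172 mm to -x and 185 mm to either side.

How it is judged:
By the outcome, as a careful person would: the job done as asked, in the order asked, and still so for the second after the job is handed in, with the robot touching nothing.
It also fails if it takes over 54 s, if anything falls off the work surface, if the arm or the gripper's body presses on something with over 40 N, if the wrist force passes 120 N, or if a joint passes its speed limit or range.

## Robot

A 6-joint arm with a two-finger parallel gripper is mounted at the origin on a cart in front of the work surface, level with it; the furniture and walls round the work are solid. World frame = base frame: x ahead of the robot, y to its left, z up, the work surface at z = 0. Lengths are in m, angles in rad, forces in N, time in s.
With the tool pointing down it reaches from about 0.375 to 0.825 m from the base axis. Payload 5.5 kg.
Tool frame: the origin (TCP) lies on the mounting face of the last link; the fingertips stand robot.nose_length ahead of it and the grasp point (between the pads) lies 155 mm ahead of it (robot.nose_length is the distance from the TCP to the fingertips, in m); z points along the fingers, y is the line along which they close (so a half turn about z gives the same grasp; the last joint's range is limited). The gripper opens to 85 mm and grips with 20 to 120 N. Pads are 22 mm wide; open, the fingers measure 114 mm over their backs; the gripper's body (76 mm by 85 mm) begins 54 mm behind the grasp point. The pads swing forward as they close: fully open they stand 13 mm farther back than shut.
Start: joints at [-1.33, 0.314, -0.047, 1.21, 0, 1.571], TCP at [0.143, -0.583, 0.405] pointing down, gripper open.
Joint ranges: [-2.67, 2.67], [-0.69, 1.73], [-1.03, 1.25], [-2.08, 2.16], [-1.42, 1.45], [-3.14, 3.14]. Speed limits (rad/s): [2.39, 2.39, 3.01, 3.14, 3.14, 3.14].

## Interface

Orientations are given as a rotation vector (axis times angle).
In Python, from rig import robot gives the robot as it stands. The module is installed in compiled form; this text tells all that it offers.
- The arm moves only by the shell command python3 -m handwheel 'ROWS' [FORCE]. ROWS is JSON, a list that holds one entry, the list of rows, each a list of 5 numbers: the shift along the tool's x, y, z in cm, then the turn about the tool's z in degrees, then the closure, from 0 (fully open) to 1 (shut). In form: [[[dx, dy, dz, turn, claw], ...]]. A call has exactly 5 rows; each row shifts and turns the commanded pose from where the row before left it, along the tool's axes as they then stand; what a row does not reach is not made up. A row lasts 1/10 s, in which the tool goes at most 50 mm and 8.59 degrees, less where a joint would pass 70% of its speed; a pose out of reach is approached as far as the arm can. A call with a gripper value outside its range is refused whole. The fingers move at their own pace and stop on an object; FORCE is the grip in N (left out, the last holds). Time passes only in rows, so rows that do not move let the fingers close, or fill a call up. It gives the time, the measured TCP pose, the force, the opening and the grip force at its end, in the units of the state.
- robot.get_state(): the state, without advancing time (a new reading comes with each control period).
- robot.camera(name): name is "scene" or "top" or "wrist"; returns the picture (384x512x3 uint8, blue, green, red); there is no depth.
- robot.get_calibration(name): a dict with "fov_y" (degrees; the focal length in pixels is half the picture's height over the tangent of half this angle, whatever the lens; pixels are square), "cx", "cy" (the principal point, pixels), "R" (3x3) and "t" (3): a world point X has camera coordinates R X + t. Camera axes: x right, y down, z forward; pixel columns grow to the right and rows downward; lengths in m; the calibration is good to about 2 mm. A picture is of the moment at which its call begins: read the wrist's pose just before it. get_calibration takes no time and is no camera call; for the wrist camera it gives the pose at the moment of the call.
- robot.sign_off(): hands the job in; it is judged then, once.
The state is a dict: "clock": time; "q": joint angles; "joint_velocities": joint speeds; "joint_torque": joint torques, N m; "ee_pos": TCP position; "orientation": TCP orientation; "contact_force": force on the tool from outside, world axes, zero at the start; "ft_torque": the same for the moment, N m; "gripper_width": finger opening in m; "grasp_force": force on a finger pad.
Only numpy, scipy, OpenCV 4.12 (cv2) and the standard library are available. Lean on these libraries where they do the work, as an engineer would, in place of code of your own. Each camera call takes 0.05 s, during which the arm holds its last target. There are 200 camera calls.

## Working session

There is one attempt and no reset: what is moved stays moved. The work goes in short steps, Python scripts to look and compute and a shell command to move; the robot and the scene stay as the last step left them, time stands still between calls to the robot, and variables do not carry over. Pictures are saved under pics/ and viewed, at most 10 in all, crops included, and the job is handed in when it is done.

```bash
mkdir -p pics; ls; python3 - <<'E'
from rig import robot
import cv2,numpy as np
a=robot.camera("scene");b=robot.camera("top")
cv2.imwrite("pics/s.png",a);cv2.imwrite("pics/t.png",b)
for n in("scene","top","wrist"):print(n,robot.get_calibration(n))
s=robot.get_state();print(robot.nose_length,s)
E
```

```text
pics
scene {'fov_y': 51.68392218330384, 'cx': 254.06402356646313, 'cy': 190.78222762261177, 'R': array([[ 0.70492782, -0.70899743,  0.01998549],
       [-0.29933388, -0.32292441, -0.89784133],
       [ 0.643021  ,  0.626931  , -0.43986535]]), 't': array([-0.35503889,  0.21422548,  0.61690129])}
top {'fov_y': 43.25886668515453, 'cx': 260.1554402983774, 'cy': 187.82637365576159, 'R': array([[-0.38486951, -0.92289407, -0.01191627],
       [-0.73620853,  0.31475262, -0.59910582],
       [ 0.55666189, -0.2218047 , -0.80058117]]), 't': array([0.19934955, 0.41694465, 1.06139825])}
wrist {'fov_y': 59.39392610556743, 'cx': 255.02515344914625, 'cy': 192.51785289106988, 'R': array([[ 2.38602259e-01, -9.71117275e-01, -4.47805055e-04],
       [-9.33225944e-01, -2.29419912e-01,  2.76506496e-01],
       [-2.68622971e-01, -6.55571714e-02, -9.61011944e-01]]), 't': array([-0.5989685 , -0.03457134,  0.37703386])}
0.1734 {'clock': 0.1, 'q': array([-1.33000728e+00,  3.14170848e-01, -4.79881054e-02,  1.21020442e+00,
        1.28730715e-05,  1.57078705e+00]), 'joint_velocities': array([ 0.00076712, -0.00161087,  0.00269415, -0.00035547, -0.00072975,
        0.00163071]), 'joint_torque': array([-5.12837196e-04, -5.40765882e+01,  3.40541089e+01,  1.11720021e-02,
       -2.25085614e-05, -1.50419357e-06]), 'ee_pos': array([ 0.14302207, -0.58243998,  0.4039073 ]), 'orientation': array([-3.11730396e+00, -3.77144888e-01,  2.75414589e-04]), 'contact_force': array([ 0.73951962,  0.29553344, -0.82574398]), 'ft_torque': array([ 0.03359324, -0.01491987,  0.01735458]), 'grasp_force': 0.0, 'gripper_width': 0.0855454811045177}
```

View pics/s.png

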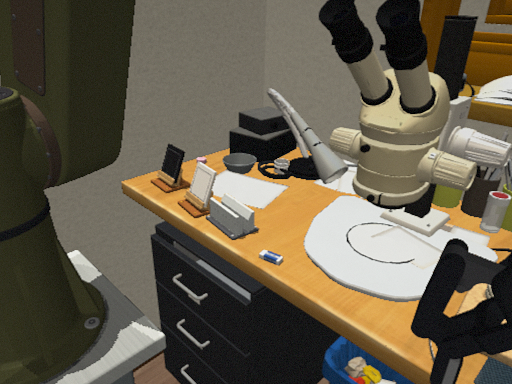

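View pics/t.png

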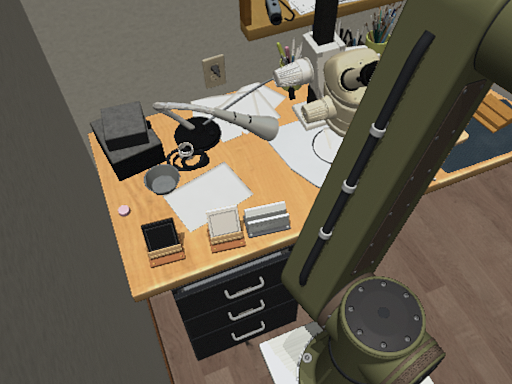

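The scene view shows the black plate at (172,162), the white one at (203,185) and the holder at (232,215). In the top view they are at (160,238), (225,225) and (268,218).

```bash
cat > h.py <<'E'
from rig import robot
import cv2,numpy as np
def f(c):return 192/np.tan(np.radians(c['fov_y']/2))
def ray(c,p):
    d=c['R'].T@np.array([(p[0]-c['cx'])/f(c),(p[1]-c['cy'])/f(c),1]);return -c['R'].T@c['t'],d/np.linalg.norm(d)
def onz(c,p,z):
    o,d=ray(c,p);return o+d*(z-o[2])/d[2]
def tri(ps):
    A=0;b=0
    for c,p in ps:
        o,d=ray(c,p);M=np.eye(3)-np.outer(d,d);A=A+M;b=b+M@o
    return np.linalg.solve(A,b)
def proj(c,X):
    q=c['R']@np.asarray(X)+c['t'];return q[:2]/q[2]*f(c)+[c['cx'],c['cy']]
E
python3 - <<'E'
from h import *
a=cv2.imread("pics/s.png");b=cv2.imread("pics/t.png")
A=cv2.resize(a[135:245,140:270],(780,660),interpolation=cv2.INTER_CUBIC)[:600]
B=cv2.resize(b[195:275,135:300],(792,384),interpolation=cv2.INTER_CUBIC)
cv2.imwrite("pics/sz.png",A);cv2.imwrite("pics/tz.png",B)
S,T=robot.get_calibration("scene"),robot.get_calibration("top")
for n,s,t in(("black",(172,162),(160,238)),("white",(203,185),(225,225)),("hold",(232,215),(268,218))):print(n,tri([(S,s),(T,t)]))
W=robot.get_calibration("wrist");print(-W['R'].T@W['t'])
E
```

```text
black [0.47361106 0.28939352 0.06152966]
white [0.44917387 0.12549    0.05693561]
hold [0.44083806 0.00932493 0.02689253]
[ 0.21193232 -0.56488273  0.37162502]
```

View pics/sz.png

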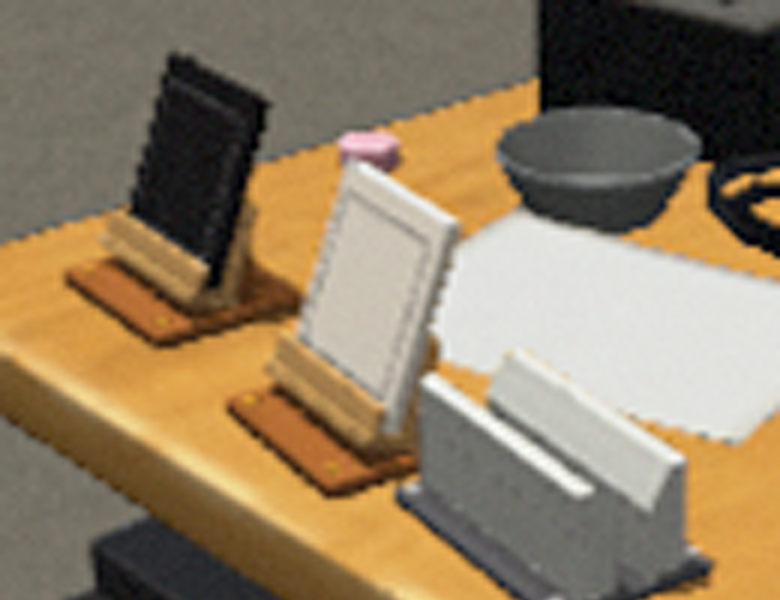

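View pics/tz.png

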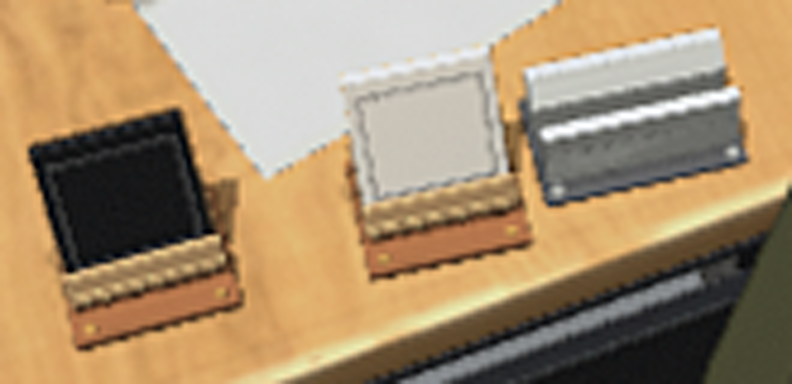

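The black plate is on the left (+y side) and the white one in the middle. Both lean away from the robot, and the holder is on the right with its slot parallel to the plates.

```bash
python3 - <<'E'
from h import *
S,T=robot.get_calibration("scene"),robot.get_calibration("top")
z=lambda p:(p[0]/6+140,p[1]/6+135); y=lambda p:(p[0]/4.8+135,p[1]/4.8+195)
for n,s,t in(("bL",(172,55),(32,150)),("bR",(268,103),(182,112)),("wL",(352,165),(342,80)),("wR",(456,225),(490,48)),
 ("h nearL",(425,380),(545,135)),("h nearR",(590,492),(738,93)),("h farL",(512,352),(527,72)),("h farR",(682,465),(716,32))):print(n,tri([(S,z(s)),(T,y(t))]))
print("scope",tri([(S,(405,150)),(T,(350,85))]),tri([(S,(347,140)),(T,(315,110))]))
E
```

```text
bL [0.49283216 0.3227264  0.10176271]
bR [0.48817521 0.24515785 0.10003765]
wL [0.47216433 0.16340687 0.10082299]
wR [0.46112223 0.08526291 0.10169438]
h nearL [0.42997522 0.06835056 0.05151757]
h nearR [ 0.41535684 -0.03845099  0.05161563]
h farL [0.47025642 0.06276043 0.05241687]
h farR [ 0.45675816 -0.04419599  0.049809  ]
scope [ 0.60451261 -0.29218201  0.23334917] [ 0.57698981 -0.17971649  0.22315452]
```

```bash
python3 -m handwheel '[[[0,-3.5,-3.5,0,0],[0,-3.5,-3.5,0,0],[0,-3.5,-3.5,0,0],[0,-3.5,-3.5,0,0],[0,-3.5,-3.5,0,0]]]'; python3 -m handwheel '[[[0,-1,-4,0,0],[0,-1,-4,0,0],[0,0,0,0,0],[0,0,0,0,0],[0,0,0,0,0]]]'; python3 -c "
from h import *
print(robot.get_state()['q'])
S=robot.get_calibration('scene')
for p in((345,25),(400,10)):
  for z in(.42,.48):print(p,z,onz(S,p,z))
cv2.imwrite('pics/t2.png',robot.camera('top'))"
```

```text
clock: 0.6
ee_pos: [0.1009, -0.4111, 0.5807]
orientation: [-3.118, -0.377, 0.0]
contact_force: [-0.7, -1.0, 1.0]
gripper_width: 0.0852
grasp_force: 0.0
clock: 1.1
ee_pos: [0.0966, -0.3936, 0.6584]
orientation: [-3.117, -0.377, 0.0]
contact_force: [0.3, 0.0, 0.7]
gripper_width: 0.0851
grasp_force: 0.0
[-1.33001641e+00 -3.34344239e-02  1.24081328e-01  1.73033579e+00
  1.26981689e-06  1.57078289e+00]
(345, 25) 0.42 [ 0.70731778 -0.06038701  0.42      ]
(345, 25) 0.48 [-0.22546719 -0.66158535  0.48      ]
(400, 10) 0.42 [2.20524062 0.5605465  0.42      ]
(400, 10) 0.48 [-0.49710623 -0.7741878   0.48      ]
```

View pics/t2.png

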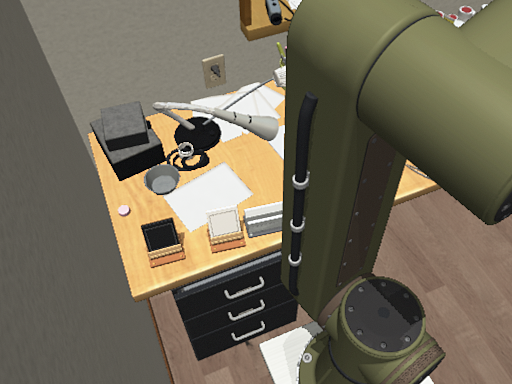

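```bash
python3 -m handwheel '[[[4.93,-0.3,0,-7,0],[4.93,-0.3,0,-7,0],[4.93,-0.3,0,-7,0],[4.93,-0.3,0,-7,0],[4.93,-0.3,0,-7,0]]]'|head -4; python3 -m handwheel '[[[4.93,-0.3,0,-7,0],[4.93,-0.3,0,-7,0],[4.93,-0.3,0,-7,0],[4.93,-0.3,0,-7,0],[4.93,-0.3,0,-7,0]]]'|head -4;  python3 -m handwheel '[[[4.93,-0.3,0,-7,0],[4.93,-0.3,0,-7,0],[4.93,-0.3,0,-7,0],[4.93,-0.3,0,-7,0],[0,0,0,0,0]]]'|head -4
```

```text
clock: 1.65
ee_pos: [0.3064, -0.2661, 0.6578]
orientation: [-2.855, -1.303, 0.002]
contact_force: [1.2, -0.8, -0.2]
clock: 2.15
ee_pos: [0.4034, -0.0423, 0.6578]
orientation: [-2.331, -2.102, 0.003]
contact_force: [1.8, 0.1, -0.3]
clock: 2.65
ee_pos: [0.3745, 0.1545, 0.658]
orientation: [-1.744, -2.609, 0.002]
contact_force: [0.3, -0.2, -0.1]
```

```bash
python3 -m handwheel '[[[0,0,2.5,-8,0],[0,0,2.5,-8,0],[0,0,2.5,-8,0],[0,0,2.5,-8,0],[0,0,2.5,-8,0]]]'|head -3; python3 -m handwheel '[[[0,0,2.5,-8,0],[0,0,2.5,-8,0],[0,0,2.5,-8,0],[0,0,0,0,0],[0,0,0,0,0]]]'|head -4; cat > st.py <<'E'
from h import *
from scipy.spatial.transform import Rotation as Ro
s=robot.get_state();R=Ro.from_rotvec(s['orientation']).as_matrix()
def go(tx,ty,tz,yaw):
    d=R.T@(np.array([tx,ty,tz])-s['ee_pos']);cur=np.degrees(np.arctan2(R[1,0],R[0,0]))
    return np.round(d*100,2),'turn',round((cur-yaw+180)%360-180,2)
def info():print('t',s['clock'],'p',s['ee_pos'].round(4),'yaw',np.degrees(np.arctan2(R[1,0],R[0,0])).round(2),'q',s['q'].round(2))
E
python3 -c "
from st import *
info();print(go(.44,.28,.42,176))"
```

```text
clock: 3.15
ee_pos: [0.3758, 0.1492, 0.5322]
orientation: [-0.757, -3.047, 0.003]
clock: 3.65
ee_pos: [0.3757, 0.1493, 0.4592]
orientation: [-0.121, -3.137, 0.002]
contact_force: [-0.1, 0.2, 1.0]
t 3.65 p [0.3757 0.1493 0.4592] yaw 175.57 q [ 0.38 -0.07 -0.37  1.28 -0.    0.46]
(array([-5.41, 13.53,  3.9 ]), 'turn', np.float64(-0.43))
```

```bash
python3 -m handwheel '[[[-1.4,3.4,1,0,0],[-1.4,3.4,1,0,0],[-1.3,3.4,1,0,0],[-1.3,3.3,0.9,0,0],[0,0,0,0,0]]]'|head -2; python3 -c "
from st import *
info();W=robot.get_calibration('wrist');im=robot.camera('wrist');cv2.imwrite('pics/w1.png',im);np.savez('w1.npz',**W);print(-W['R'].T@W['t'])"
```

```text
clock: 4.15
ee_pos: [0.4414, 0.2834, 0.4201]
t 4.15 p [0.4414 0.2834 0.4201] yaw 175.78 q [ 0.57  0.17 -0.2   1.2   0.    0.64]
[0.3711702  0.28928535 0.38786447]
```

View pics/w1.png

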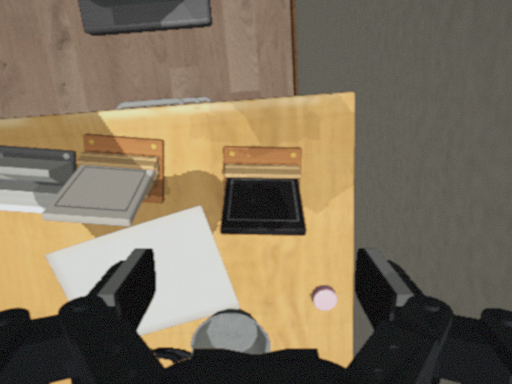

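In the wrist view the black plate's outline spans (221..306, 180..235). Its top back edge is at about row 235 and its front lip at about row 172.

```bash
cat > pl.py <<'E'
from st import *
def plate(im,W,roi):
    x0,y0,x1,y1=roi;g=im[y0:y1,x0:x1].max(2)
    m=(g<60).astype(np.uint8)
    n,l,st,_=cv2.connectedComponentsWithStats(m);k=1+st[1:,4].argmax();m=(l==k)
    cols=np.where(m.sum(0)>15)[0]
    xs=cols[5:-5];bot=np.array([np.where(m[:,c])[0].max() for c in xs])
    p=np.polyfit(xs,bot,1)
    r=int(np.median(bot)); out=[]
    rows=range(r-11,r-2)
    L=np.median([np.where(m[q])[0].min() for q in rows])-.5;Rr=np.median([np.where(m[q])[0].max() for q in rows])+.5
    pts=[(u+x0,np.polyval(p,u)+.5+y0) for u in (L,Rr)]
    P=[onz(W,q,.101) for q in pts]
    return pts,P
if __name__=='__main__':
    W=np.load('w1.npz');im=cv2.imread('pics/w1.png')
    pts,(A,B)=plate(im,W,(205,160,325,250));print(pts,A,B,np.linalg.norm(A-B))
    d=B-A;yw=np.degrees(np.arctan2(d[1],d[0]))-90;print('yaw',yw,'mid',(A+B)/2)
    ux=np.array([np.cos(np.radians(yw)),np.sin(np.radians(yw)),0]);print('origin',(A+B)/2-ux*.035)
E
python3 pl.py
```

```text
[(np.float64(221.5), np.float64(232.2327880325431)), (np.float64(303.5), np.float64(233.93864053888547))] [0.49044896 0.24974355 0.101     ] [0.49770692 0.32487783 0.101     ] 0.07548401919617634
yaw -5.517640443925316 mid [0.49407794 0.28731069 0.101     ]
origin [0.4592401  0.29067602 0.101     ]
```

```bash
python3 -c "
from st import *
print(go(.483,.2884,.30,174.8))"
```

```text
(array([-4.19,  0.97, 12.07]), 'turn', np.float64(0.96))
```

```bash
python3 -m handwheel '[[[-1.4,0.35,4,1,0],[-1.4,0.3,4,0,0],[-1.4,0.3,4,0,0],[0,0,0,0,0],[0,0,0,0,0]]]'|head -2; python3 -c "
from st import *
info();W=robot.get_calibration('wrist');im=robot.camera('wrist');cv2.imwrite('pics/w2.png',im);np.savez('w2.npz',**W)
for X in([.4943,.3275,.101],[.4885,.2475,.101]):print(proj(W,X))"
```

```text
clock: 4.7
ee_pos: [0.4822, 0.2855, 0.3016]
t 4.7 p [0.4822 0.2855 0.3016] yaw 174.68 q [ 0.53  0.3  -0.3   0.96 -0.    0.63]
[332.94062285 244.77196484]
[186.0673607  247.43806954]
```

View pics/w2.png

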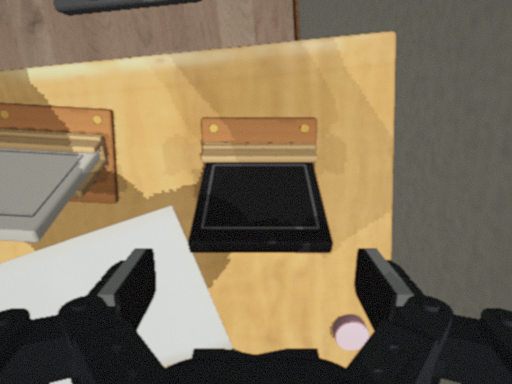

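The plate's top back edge runs level at row ~249, from column 190 to 331, so its yaw matches the tool's. The finger tips are at columns 155 and 357.

```bash
python3 - <<'E'
from pl import *
W=np.load('w2.npz');im=cv2.imread('pics/w2.png')
for th in (0,):
    pts,(A,B)=plate(im,W,(165,150,345,262));print(pts,A,B,np.linalg.norm(A-B))
d=B-A;print('yaw',np.degrees(np.arctan2(d[1],d[0]))-90)
M=(A+B)/2;print('tool coords of back edge mid',R.T@(M-s['ee_pos'])*100)
# horizontal profiles
for r in (244,236,200):print(r,im[r,180:200].max(1),im[r,318:340].max(1))
print(im[222:262,260].max(1))
E
```

```text
[(np.float64(188.5), np.float64(251.42354651162793)), (np.float64(330.5), np.float64(251.25207960644002))] [0.49099174 0.248472   0.101     ] [0.49805993 0.32605809 0.101     ] 0.07790738396381088
yaw -5.205342299644073
tool coords of back edge mid [-1.15823393  0.22381267 20.17912675]
244 [219 219 218 219 218 219 214 187 124  52  21  30  37  27  20  20  25  27
  32  37] [ 35  29  27  24  30  27  27  28  29  33  35  33  24  58 126 179 203 207
 205 207 206 206]
236 [216 218 219 212 202 182 166 161 141 103  46  20  15  12   9  25  29  21
  25  12] [ 29  19  14  23  22  25  17  18  18  13  25  37 100 163 194 203 204 203
 204 207 206 207]
200 [168 167 167 165 164 163 163 162 163 165 165 163 163 162 160 154 136  94
  46  18] [ 27  27  41  97 158 190 202 201 201 204 203 203 205 204 203 205 204 202
 203 204 203 204]
[ 23  22  19  15  35  57  53  29  24  31  28  18  12  24  13  27  20  19
  26  12  19  31  12  19  22  24  25  24  15  58 155 214 224 223 224 222
 222 222 221 223]
```

```bash
python3 - <<'E'
from h import *
im=cv2.imread('pics/w2.png').max(2)
for r in (255,262,270,280):
    print(r,im[r,142:166],im[r,346:368])
W=np.load('w2.npz')
E
```

```text
255 [ 38  25  22  23  23  24  13  10  15  20  37 116 183 213 217 218 218 217
 216 218 218 216 217 217] [220 220 218 219 217 218 216 219 222 212 185 115  39  18  15  26  20  27
  17  22  16  21]
262 [ 11  23  24  18  23  12  15  15  25  17  21  46 120 184 210 219 217 218
 217 217 216 217 218 216] [219 219 217 216 217 216 217 219 213 191 127  53  18  15  15   0  25  22
  25  22  21  26]
270 [ 24  22  28  19  21  19  21  14  18  15  21  38 108 174 205 218 218 218
 218 217 217 217 218 218] [223 221 218 218 219 218 220 215 198 152  82  25  24  21  28  22  18  15
  19  20  15  21]
280 [  7  11  16  18  22  24  22  28  22  17  18  14  40 111 184 213 219 217
 216 217 216 218 216 217] [220 219 217 218 219 217 214 199 156  88  30   9  23  14  20  22  21  18
  25  17  12  13]
```

```bash
python3 -m handwheel '[[[-0.05,0.15,0,0,0],[0,0,1.5,0,0],[0,0,2,0,0],[0,0,2,0,0],[0,0,1.5,0,0]]]'; python3 -m handwheel '[[[0,0,0,0,1],[0,0,0,0,1],[0,0,0,0,1],[0,0,0,0,1],[0,0,0,0,1]]]' 20;python3 -c "
from st import *
info();cv2.imwrite('pics/w3.png',robot.camera('wrist'))"
```

```text
clock: 5.25
ee_pos: [0.4832, 0.2881, 0.232]
orientation: [0.143, 3.136, 0.002]
contact_force: [0.2, 0.2, -0.1]
gripper_width: 0.0855
grasp_force: 0.0
clock: 5.75
ee_pos: [0.483, 0.288, 0.2316]
orientation: [0.142, 3.138, 0.002]
contact_force: [-2.5, 0.7, 0.8]
gripper_width: 0.0796
grasp_force: 26.1
t 5.75 p [0.483  0.288  0.2316] yaw 174.8 q [ 0.54  0.37 -0.38  0.81  0.    0.63]
```

View pics/w3.png

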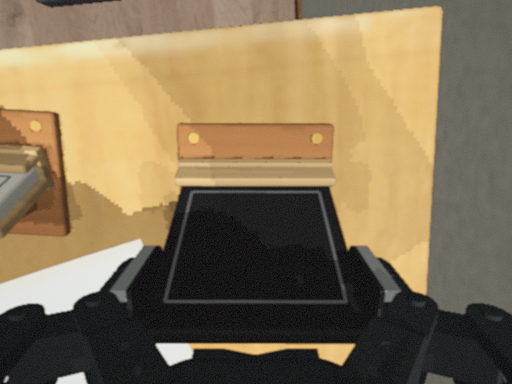

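Grasp is good (width 79.6 mm). The picture shows the plate centred between the fingers, with the stand's base at (178..333, 125..185). Next I lift it along its slope.

```bash
python3 -m handwheel '[[[-0.4,0,-1.1,0,1],[-0.4,0,-1.1,0,1],[-0.4,0,-1.1,0,1],[-0.4,0,-1.1,0,1],[-0.4,0,-1.1,0,1]]]'; python3 -m handwheel '[[[-0.4,0,-1.1,0,1],[0,0,-3,0,1],[0,0,-4,0,1],[0,0,-4,0,1],[0,0,0,0,1]]]';python3 -c "
from st import *
info();print(go(.54,.015,.40,172.2))
S,T=robot.get_calibration('scene'),robot.get_calibration('top')
print('lamp',tri([(S,(343,170)),(T,(275,125))]),tri([(S,(315,170)),(T,(258,133))]))"
```

```text
clock: 6.3
ee_pos: [0.5035, 0.2859, 0.2871]
orientation: [0.143, 3.137, 0.001]
contact_force: [0.9, -0.6, -1.3]
gripper_width: 0.0791
grasp_force: 25.8
clock: 6.8
ee_pos: [0.5084, 0.2863, 0.4135]
orientation: [0.142, 3.13, 0.008]
contact_force: [1.2, -0.0, -0.2]
gripper_width: 0.0798
grasp_force: 25.9
t 6.8 p [0.5084 0.2863 0.4135] yaw 174.79 q [ 0.51  0.27 -0.08  1.21 -0.    0.6 ]
(array([ -5.59, -26.73,   1.24]), 'turn', np.float64(2.59))
lamp [ 0.67891995 -0.11494286  0.10571438] [ 0.66369683 -0.05462358  0.09839325]
```

```bash
python3 -m handwheel '[[[-0.4,-2,0,0,1],[-0.8,-3.5,0,0,1],[-0.8,-4,0,0.5,1],[-0.8,-4,0,0.5,1],[-0.8,-4,0,0.5,1]]]'|head -2; python3 -m handwheel '[[[-0.8,-4,0.4,0.5,1],[-0.8,-3.4,0.4,0.5,1],[-0.4,-1.8,0.4,0,1],[0,0,0,0,1],[0,0,0,0,1]]]';python3 -c "
from st import *
info();W=robot.get_calibration('wrist');im=robot.camera('wrist');cv2.imwrite('pics/w4.png',im);np.savez('w4.npz',**W)"
```

```text
clock: 7.3
ee_pos: [0.5256, 0.1063, 0.4064]
clock: 7.8
ee_pos: [0.5341, 0.0139, 0.3945]
orientation: [-0.213, -3.134, -0.001]
contact_force: [-0.5, 0.6, -0.9]
gripper_width: 0.0795
grasp_force: 25.8
t 7.8 p [0.5341 0.0139 0.3945] yaw 172.24 q [ 0.03  0.2  -0.22  1.15  0.    0.16]
```

View pics/w4.png

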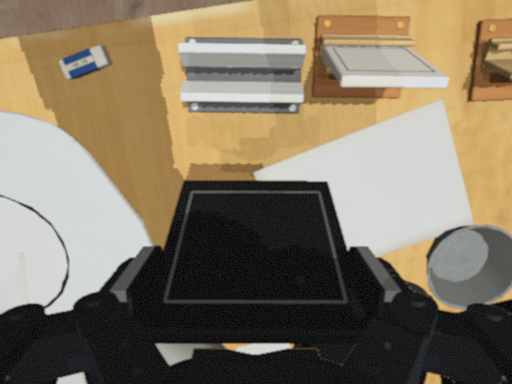

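The wrist view shows the holder at (180..305, 37..112): near lip rows ~40-52, far lip rows ~82-103. The plate is held with unchanged tilt, its lower edge at row 181, columns 185-328.

```bash
python3 - <<'E'
from h import *
W=np.load('w4.npz');im=cv2.imread('pics/w4.png')
g=cv2.cvtColor(im,cv2.COLOR_BGR2GRAY)
for c in (200,242,285):print(c,list(enumerate(np.median(g[34:116,c-2:c+3],1).astype(int),34)))
for r in (46,92,108):print(r,g[r,172:188],g[r,296:312])
cv2.imwrite('pics/w4z.png',cv2.resize(im[28:122,165:320],(775,470),interpolation=cv2.INTER_CUBIC))
E
```

```text
200 [(34, np.int64(174)), (35, np.int64(174)), (36, np.int64(165)), (37, np.int64(134)), (38, np.int64(114)), (39, np.int64(121)), (40, np.int64(121)), (41, np.int64(123)), (42, np.int64(153)), (43, np.int64(196)), (44, np.int64(219)), (45, np.int64(224)), (46, np.int64(224)), (47, np.int64(224)), (48, np.int64(223)), (49, np.int64(224)), (50, np.int64(224)), (51, np.int64(216)), (52, np.int64(192)), (53, np.int64(163)), (54, np.int64(150)), (55, np.int64(152)), (56, np.int64(152)), (57, np.int64(153)), (58, np.int64(152)), (59, np.int64(152)), (60, np.int64(151)), (61, np.int64(152)), (62, np.int64(152)), (63, np.int64(153)), (64, np.int64(151)), (65, np.int64(146)), (66, np.int64(122)), (67, np.int64(93)), (68, np.int64(78)), (69, np.int64(76)), (70, np.int64(78)), (71, np.int64(78)), (72, np.int64(83)), (73, np.int64(103)), (74, np.int64(118)), (75, np.int64(120)), (76, np.int64(118)), (77, np.int64(120)), (78, np.int64(117)), (79, np.int64(121)), (80, np.int64(141)), (81, np.int64(170)), (82, np.int64(186)), (83, np.int64(188)), (84, np.int64(189)), (85, np.int64(188)), (86, np.i
[... 3801 characters left out ...]
 np.int64(153)), (103, np.int64(79)), (104, np.int64(54)), (105, np.int64(56)), (106, np.int64(56)), (107, np.int64(65)), (108, np.int64(86)), (109, np.int64(101)), (110, np.int64(104)), (111, np.int64(98)), (112, np.int64(90)), (113, np.int64(114)), (114, np.int64(150)), (115, np.int64(163))]
46 [185 186 185 182 184 189 205 218 224 223 223 223 224 222 223 224] [220 221 221 221 221 222 221 223 219 204 183 170 175 171 172 169]
92 [185 186 187 186 188 188 189 192 201 207 208 208 208 208 207 208] [175 171 173 175 173 174 171 151 124 111 114 110 115 110 109  93]
108 [185 185 184 185 186 185 186 186 187 187 183 178 179 180 178 163] [126 101 115 133 154 160 161 166 170 175 177 175 178 175 176 174]
```

View pics/w4z.png

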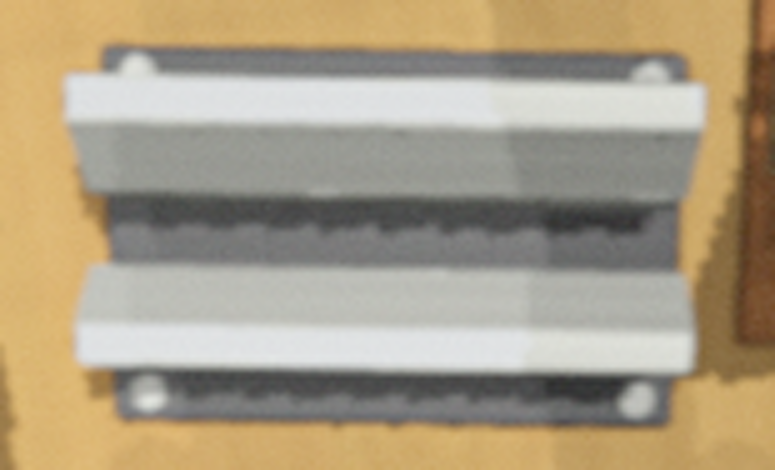

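```bash
python3 - <<'E'
from st import *
W=np.load('w4.npz')
T=lambda X:R.T@(np.asarray(X)-s['ee_pos'])*100
print('end corners'); 
for p,z in(((200,52.5),.052),((285,53.5),.052),((200,92.5),.052),((285,94),.052),((200,66.5),.036),((285,68),.036),((200,80.5),.036),((285,82),.036),((178,48),.052),((306.2,49.5),.052),((180.2,96),.052),((304,97.5),.052)):
    X=onz(W,p,z);print(p,X.round(4),T(X).round(2))
print('plate bottom front pred',[proj(W,R@np.array([.0281,y,.212])+s['ee_pos']) for y in(-.04,.04)])
for sg in(-1,1):print('top back',proj(W,R@np.array([-.0111,sg*.04,.2316-.101])+s['ee_pos']))
E
```

```text
end corners
(200, 52.5) [ 0.4238 -0.0179  0.052 ] [10.49 -4.7  34.26]
(285, 53.5) [0.4344 0.0541 0.052 ] [10.4   2.58 34.27]
(200, 92.5) [ 0.4561 -0.0238  0.052 ] [ 7.21 -4.85 34.26]
(285, 94) [0.4675 0.0504 0.052 ] [ 7.07  2.66 34.26]
(200, 66.5) [ 0.4334 -0.0222  0.036 ] [ 9.48 -5.   35.86]
(285, 68) [0.4451 0.0543 0.036 ] [ 9.35  2.74 35.86]
(200, 80.5) [ 0.4453 -0.0244  0.036 ] [ 8.27 -5.05 35.86]
(285, 82) [0.4571 0.053  0.036 ] [ 8.13  2.77 35.86]
(178, 48) [ 0.4178 -0.0359  0.052 ] [10.85 -6.56 34.26]
(306.2, 49.5) [0.4337 0.0724 0.052 ] [10.72  4.38 34.27]
(180.2, 96) [ 0.4567 -0.0417  0.052 ] [ 6.91 -6.62 34.26]
(304, 97.5) [0.4728 0.0668 0.052 ] [ 6.77  4.35 34.26]
plate bottom front pred [array([181.77107528, 175.0199985 ]), array([327.94362714, 174.88985316])]
top back [139.78893472 338.69099206]
top back [369.81714715 338.55329372]
```

```bash
python3 -m handwheel '[[[1.6,-0.3,2,0.7,1],[1.8,-0.3,3,0,1],[1.8,-0.3,3,0,1],[1.69,-0.3,2.5,0,1],[0,0,1.4,0,1]]]'|head -2; python3 -m handwheel '[[[0,0,0,0,1],[0,0,0,0,1],[0,0,0,0,1],[0,0,0,0,1],[0,0,0,0,1]]]';python3 -c "
from st import *
info();W=robot.get_calibration('wrist');im=robot.camera('wrist');cv2.imwrite('pics/w5.png',im);np.savez('w5.npz',**W)
a=robot.camera('scene');cv2.imwrite('pics/s5.png',a)
A=cv2.resize(im[100:380,100:412],(446,400));B=cv2.resize(a[150:250,170:258],(352,400),interpolation=cv2.INTER_CUBIC)
cv2.imwrite('pics/c5.png',np.hstack([A,B]))"
```

```text
clock: 8.35
ee_pos: [0.4612, 0.0132, 0.2736]
clock: 8.85
ee_pos: [0.4649, 0.0122, 0.2764]
orientation: [0.23, 3.132, 0.0]
contact_force: [-0.2, 0.0, -1.5]
gripper_width: 0.0794
grasp_force: 25.8
t 8.85 p [0.4649 0.0122 0.2764] yaw 171.6 q [ 0.03  0.16 -0.56  0.85  0.    0.17]
```

View pics/c5.png

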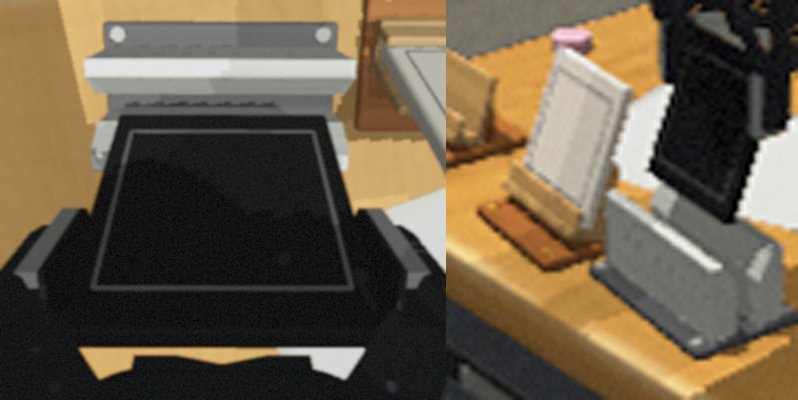

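The plate hangs tilted just above the slot. The near lip's inner edge is at about image row 154, the narrow edge at about 166, and the plate's lower edge at about 180.

```bash
python3 - <<'E'
from st import *
W=np.load('w5.npz');im=cv2.imread('pics/w5.png');g=cv2.cvtColor(im,cv2.COLOR_BGR2GRAY)
for c in(200,255,305):
    print(c,[(i,int(v)) for i,v in enumerate(np.median(g[138:186,c-2:c+3],1),138)][::1])
T=lambda X:R.T@(np.asarray(X)-s['ee_pos'])*100
R4=Ro.from_rotvec([-0.213,-3.134,-.001]).as_matrix();C=R4@np.array([.088,-.0118,.3])+np.array([.5341,.0139,.3945]);print('holder centre world',C,'tool',T(C))
# mapping row->tool x at given tool z
for z in(.052,.036):
    for r in(150,154,158,162,166,170):print(z,r,T(onz(W,(255,r),z))[0].round(2),end=' ')
print('bottom front',[ (r,T(onz(W,(255,r),s['ee_pos'][2]-.212))[0].round(2)) for r in(178,180,182)])
E
```

```text
200 [(138, 113), (139, 113), (140, 153), (141, 202), (142, 223), (143, 229), (144, 228), (145, 227), (146, 227), (147, 226), (148, 227), (149, 227), (150, 227), (151, 228), (152, 223), (153, 207), (154, 178), (155, 158), (156, 154), (157, 156), (158, 156), (159, 156), (160, 156), (161, 155), (162, 155), (163, 156), (164, 151), (165, 137), (166, 121), (167, 115), (168, 115), (169, 117), (170, 118), (171, 116), (172, 109), (173, 87), (174, 85), (175, 93), (176, 98), (177, 99), (178, 98), (179, 89), (180, 62), (181, 36), (182, 27), (183, 29), (184, 28), (185, 31)]
255 [(138, 112), (139, 114), (140, 145), (141, 194), (142, 222), (143, 227), (144, 228), (145, 227), (146, 227), (147, 227), (148, 225), (149, 216), (150, 213), (151, 213), (152, 209), (153, 194), (154, 162), (155, 138), (156, 135), (157, 140), (158, 141), (159, 140), (160, 140), (161, 137), (162, 140), (163, 139), (164, 138), (165, 130), (166, 113), (167, 103), (168, 100), (169, 102), (170, 102), (171, 94), (172, 76), (173, 55), (174, 70), (175, 93), (176, 99), (177, 101), (178, 100), (179, 90), (180, 61), (181, 32), (182, 25
[... 276 characters left out ...]
39), (158, 140), (159, 143), (160, 141), (161, 138), (162, 138), (163, 139), (164, 141), (165, 135), (166, 115), (167, 104), (168, 101), (169, 102), (170, 102), (171, 103), (172, 105), (173, 106), (174, 107), (175, 113), (176, 114), (177, 115), (178, 116), (179, 107), (180, 81), (181, 45), (182, 28), (183, 26), (184, 26), (185, 23)]
holder centre world [0.44521706 0.01431316 0.09452851] tool [ 1.96695821 -0.06581728 18.15514294]
0.052 150 3.94 0.052 154 3.71 0.052 158 3.47 0.052 162 3.24 0.052 166 3.0 0.052 170 2.77 0.036 150 3.68 0.036 154 3.43 0.036 158 3.18 0.036 162 2.92 0.036 166 2.67 0.036 170 2.41 bottom front [(178, np.float64(2.58)), (180, np.float64(2.47)), (182, np.float64(2.36))]
```

```bash
python3 -m handwheel '[[[0.15,0,0.4,0,1],[0,0,0.6,0,1],[0,0,0.6,0,1],[0,0,0.5,0,1],[0,0,0.4,0,1]]]'; python3 -m handwheel '[[[0,0,0.3,0,1],[0,0,0.3,0,1],[0,0,0.2,0,1],[0,0,0,0,1],[0,0,0,0,1]]]';python3 -c "
from st import *
info();im=robot.camera('wrist')
a=robot.camera('scene')
A=cv2.resize(im[100:380,100:412],(446,400));B=cv2.resize(a[150:250,170:258],(352,400),interpolation=cv2.INTER_CUBIC)
cv2.imwrite('pics/c6.png',np.hstack([A,B]))"
```

```text
clock: 9.45
ee_pos: [0.4626, 0.0123, 0.2499]
orientation: [-0.23, -3.132, 0.0]
contact_force: [-1.0, 0.4, -0.5]
gripper_width: 0.0795
grasp_force: 25.8
clock: 9.95
ee_pos: [0.4633, 0.0123, 0.2428]
orientation: [0.23, 3.132, 0.0]
contact_force: [4.4, -0.3, -4.1]
gripper_width: 0.0796
grasp_force: 25.8
t 9.95 p [0.4633 0.0123 0.2428] yaw 171.59 q [ 0.03  0.19 -0.6   0.77 -0.    0.17]
```

View pics/c6.png

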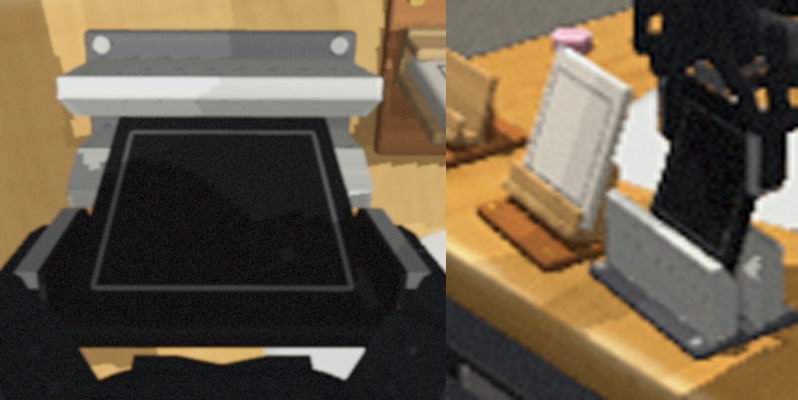

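The plate is in the slot's mouth with its full tilt, and a light side contact shows (4 N). Next I straighten it about the lower edge.

```bash
python3 -m handwheel '[[[0.3,0,-0.1,0,1],[0.3,0,-0.08,0,1],[0.3,0,-0.07,0,1],[0.3,0,-0.06,0,1],[0.3,0,-0.05,0,1]]]'; python3 -m handwheel '[[[0.3,0,-0.04,0,1],[0.3,0,-0.03,0,1],[0.3,0,0,0,1],[0,0,0,0,1],[0,0,0,0,1]]]';python3 -c "
from st import *
info();im=robot.camera('wrist')
a=robot.camera('scene')
A=cv2.resize(im[100:380,100:412],(446,400));B=cv2.resize(a[150:250,170:258],(352,400),interpolation=cv2.INTER_CUBIC)
cv2.imwrite('pics/c7.png',np.hstack([A,B]))"
```

```text
clock: 10.55
ee_pos: [0.4481, 0.0146, 0.2468]
orientation: [0.23, 3.132, 0.0]
contact_force: [5.2, -0.3, -0.3]
gripper_width: 0.0797
grasp_force: 27.3
clock: 11.05
ee_pos: [0.4387, 0.0158, 0.2468]
orientation: [-0.23, -3.132, 0.0]
contact_force: [2.8, 1.1, 1.2]
gripper_width: 0.0797
grasp_force: 28.4
t 11.05 p [0.4387 0.0158 0.2468] yaw 171.6 q [ 0.04  0.15 -0.65  0.78  0.    0.18]
```

```bash
python3 -m handwheel '[[[0,0,0.2,0,1],[0,0,0.3,0,1],[0,0,0.3,0,1],[0,0,0.2,0,1],[0,0,0,0,1]]]';python3 -c "
from st import *
info();W=robot.get_calibration('wrist');g=robot.camera('wrist').max(2)
print([int(v) for v in np.median(g[90:150,253:258],1)]);print([int(v) for v in np.median(g[150:380,253:258],1)][::4])
p=s['ee_pos'];print('upright bottom/top front rows',[proj(W,R@np.array([.0045,0,z])+p)[1].round(1) for z in(.166,.2178,.1278)],'top back',proj(W,R@np.array([-.0045,0,.1278])+p)[1])"
```

```text
clock: 11.65
ee_pos: [0.4387, 0.0158, 0.2364]
orientation: [-0.23, -3.132, 0.0]
contact_force: [2.2, -0.4, -3.4]
gripper_width: 0.0799
grasp_force: 28.1
t 11.65 p [0.4387 0.0158 0.2364] yaw 171.59 q [ 0.04  0.16 -0.66  0.75 -0.    0.18]
[172, 173, 172, 172, 173, 172, 168, 169, 167, 165, 165, 163, 161, 160, 152, 136, 156, 192, 214, 233, 243, 245, 245, 245, 245, 244, 243, 243, 243, 243, 243, 242, 242, 239, 239, 238, 237, 237, 236, 235, 234, 234, 234, 234, 234, 234, 234, 234, 234, 234, 235, 234, 234, 233, 232, 231, 231, 230, 230, 227]
[228, 217, 216, 212, 109, 122, 118, 117, 119, 135, 135, 132, 135, 133, 134, 233, 232, 230, 214, 156, 51, 22, 24, 28, 21, 26, 27, 23, 23, 27, 20, 26, 26, 21, 19, 20, 23, 27, 62, 22, 27, 25, 25, 25, 30, 29, 25, 28, 27, 232, 239, 175, 31, 31, 33, 29, 30, 29]
upright bottom/top front rows [np.float64(251.8), np.float64(211.9), np.float64(304.2)] top back 327.4923399542879
```

```bash
python3 - <<'E'
from st import *
im=robot.camera('scene');g=im.max(2);S=robot.get_calibration('scene');p=s['ee_pos']
def pt(th,sl,y,xo=0): # pad pivot at tool (0,0,.1478), plate s=70
    t=np.radians(th);d=sl-.07
    return R@np.array([-d*np.sin(t)-xo*np.cos(t),y,.1478-d*np.cos(t)+0*xo])+p
for th in(0,20):
    for y in(.04,-.04):print(th,y,[proj(S,pt(th,sl,y,-.0045)).round(1).tolist() for sl in(.05,.06,.07,.08,.09)])
for r in range(166,216,3):print(r,''.join('#' if v<55 else '+' if v<110 else '.' for v in g[r,205:265]))
W=robot.get_calibration('wrist');w=robot.camera('wrist').max(2)
print('wrist')
for r in range(190,360,6):print(r,''.join('#' if v<45 else '+' if v<110 else '.' for v in w[r,120:400:4]))
for th in(0,20):print(th,[[proj(W,pt(th,sl,y,xo)).round(0).tolist() for y in(-.04,.04)] for sl,xo in((.05,-.0045),(.09,-.0045),(.09,.0045))])
E
```

```text
0 0.04 [[217.6, 192.0], [217.5, 188.0], [217.4, 184.1], [217.3, 180.0], [217.2, 176.0]]
0 -0.04 [[237.5, 205.7], [237.5, 201.5], [237.5, 197.3], [237.6, 193.1], [237.6, 188.8]]
20 0.04 [[215.1, 192.2], [216.3, 188.1], [217.5, 184.0], [218.7, 179.9], [219.9, 175.7]]
20 -0.04 [[235.0, 206.0], [236.3, 201.6], [237.7, 197.3], [239.0, 192.9], [240.4, 188.5]]
166 ...#############################################.....##....+
169 ......+########################################......#######
172 .......#########......+#####+.++++#############.........####
175 .........+#########+....+######################+...........#
178 .........+##############+#######...#####...####.............
181 .........+#######################..+#####..+###+............
184 .........+#####################################+............
187 .........+##################################+...............
190 ................##############++++######....................
193 ......+.........##############++++######....................
196 .....+..........##############++++######....................
199 ....+..........+#########
[... 2052 characters left out ...]
#######################################
328 ######################################################################
334 ######################################################################
340 #####################################################################+
346 #########+.................................................#######++##
352 ##########.........##########+........+##########+........############
358 ###########.......+###############################.......#############
0 [[[163.0, 250.0], [344.0, 250.0]], [[131.0, 304.0], [375.0, 304.0]], [[134.0, 327.0], [372.0, 327.0]]]
20 [[[161.0, 237.0], [346.0, 237.0]], [[134.0, 320.0], [372.0, 320.0]], [[137.0, 341.0], [369.0, 341.0]]]
```

```bash
python3 - <<'E'
from st import *
g=np.mean([robot.camera('scene').max(2).astype(float) for _ in range(4)],0)
for r in range(186,216,2):print(r,g[r,214:252].astype(int))
c=cv2.imread('pics/s5.png').max(2)
print('tilted ref (s5)')
for r in range(176,206,3):print(r,c[r,214:256])
S=robot.get_calibration('scene');print(R@[-.02,0,0]+0, proj(S,[.445,.0143,.052]),proj(S,[.445,.0143,.1]))
E
```

```text
186 [101  29  18  21  22  16  21  25  21  15  19  19  13  17  19  19  25  33
  29  14  18  21  25  29  21  25  26  23  27  26  23  24  26  24  22  14
   6  44]
188 [156  28  12  17  14   8  13  22  22  12  14  14  16  12  15  15  17  18
  20  26  32  30  25  17  20  21  25  22  23  22  21  19 154 225 218 221
 231 234]
190 [235 229 213 215 220 236 200   8  11  12  13  16  13  15  15  19  20  15
  17  14  12  57  85  90  72  20  20  22  22  20  11 175 239 232 231 229
 229 229]
192 [233 230 230 229 229 236 195   5  11  13  13  19  19  12  14  20  21  17
  14  14  16  56  86  89  69  18  20  21  26  21  11 171 238 231 229 229
 228 229]
194 [236 230 230 229 228 235 192   4  15  13  16  11  13  15  13  14  18  17
  18  13  13  58  87  89  72  18  23  25  26  20  11 172 237 230 229 230
 229 229]
196 [232 227 226 229 224 231 196   8   9  18  14  19  15  13  16  14  14  17
  15  11  17  57  88  89  73  22  20  27  22  18  11 172 238 230 229 229
 229 229]
198 [221 228 228 228 232 202  91  25  16  14  13  14  15  15  18  17  12  17
  15  12  12  56  87  88  74  20  20  23  25  25   9 172 238 22
[... 2481 characters left out ...]
  34  40  25  21   0 147 230 231 227 228
 228 228 229 228 229 229]
197 [230 227 227 226 225 225 229 222 191 175 178 166 133  62  12  21  26  21
  27  29  42  54  42  22  23  33  39  20  15   9 148 230 232 228 229 227
 229 228 228 228 227 228]
200 [202 186 181 188 200 203 197 186 173 174 174 173 158 118 108 104  93  57
  33  19  24  25  23  26  40  37  30  14   7 145 230 232 228 227 227 226
 229 229 229 228 227 228]
203 [110 117 149 186 202 194 188 147 106 110 144 147 106 106 106 104 103 107
 107 107 101  79  39  12  21  19  23   1 119 213 237 233 229 229 228 228
 227 228 229 228 229 228]
[ 1.97852187e-02 -2.92313461e-03 -2.01473193e-05] [231.57248475 204.03151745] [231.4635254  184.67150991]
```

The scene edges are now vertical (plate right edge at column 242, rows 204-214), and the wrist view has the top back edge at row 343. So the plate is upright in the slot with its lower edge about 19 mm above the worktop. I'll lower it the rest of the way.

```bash
python3 -m handwheel '[[[0,0,0.2,0,1],[0,0,0.3,0,1],[0,0,0.3,0,1],[0,0,0.2,0,1],[0,0,0,0,1]]]'; python3 -m handwheel '[[[0,0,0,0,0],[0,0,0,0,0],[0,0,0,0,0],[0,0,0,0,0],[0,0,0,0,0]]]'; python3 -c "
from st import *
info();W=robot.get_calibration('wrist');w=robot.camera('wrist').max(2);p=s['ee_pos']
for r in range(216,360,6):print(r,''.join('#' if v<45 else '+' if v<110 else '.' for v in w[r,120:400:4]))
C=np.array([.4452,.0143,0]);
for zo in(.006,.012,.018):print(zo,[proj(W,C+R@np.array([x,0,0])+[0,0,zo+.09])[1].round(1) for x in(.0045,-.0045)])
g=robot.camera('scene').max(2)
for r in range(176,216,3):print(r,g[r,210:252])
S=robot.get_calibration('scene')
print([[proj(S,C+R@np.array([-.0045,y,0])+[0,0,zo+.09]).round(1).tolist() for y in(-.04,.04)] for zo in (.006,.018)])"
```

```text
clock: 12.5
ee_pos: [0.4389, 0.0158, 0.2266]
orientation: [-0.23, -3.132, 0.0]
contact_force: [1.3, -0.5, -1.4]
gripper_width: 0.0792
grasp_force: 28.1
clock: 13.0
ee_pos: [0.4391, 0.0158, 0.2271]
orientation: [0.23, 3.133, 0.0]
contact_force: [-0.1, 0.1, 0.5]
gripper_width: 0.0854
grasp_force: 0.0
t 13.0 p [0.4391 0.0158 0.2271] yaw 171.59 q [ 0.04  0.17 -0.67  0.72  0.    0.18]
216 ...................................................................++.
222 ....................................................................+.
228 .....................................................................+
234 ...........+.+.+++++++++++++..+++..................++.........+.......
240 ..............+##+################################+##+........+.......
246 ..............#####################################+##+.......+.......
252 ...++++##....###+###################################+##+....##+.......
258 ..+++####...+##+####################################+###...+###+......
264 ++++#####...#########################################+###..+####+..+#.
270 +++######..###+#######################
[... 3050 characters left out ...]
   6
  19  22  16  15   6  19  22  15  59  89  86  80  57  42  62  79  94 132
 176 197 215 227 225 226]
209 [103 115 115 115 104 104 115 115 117 114 118 114 109 117 144 182 165  81
  86  69  17   9   3  15  13  17  26  32  16  19  19  26  99 139 132 133
 136 140 148 150 163 176]
212 [107 118 113 115 115 117 114 111 111 116 117 118 115 116 116 112 113 123
 128 179 185  82  80  56  18  11  26  23  14  17  17  21  88 129 139 135
 135 138 132 134 136 132]
215 [101 113 117 114 115 108 114 114 115 111 117 113 109 110 111 117 117 115
 114 114 111 109 132 200 238 221 156  65  31  14  19  37 105 133 121 125
 134 135 137 131 125 114]
[[[243.8, 192.5], [223.4, 179.6]], [[243.8, 187.4], [223.3, 174.7]]]
```

The plate has dropped to the floor: its scene top edge at (234,187) matches the seated prediction of 186. Now I back off straight up.

```bash
python3 -m handwheel '[[[0,0,-0.5,0,0],[0,0,-1,0,0],[0,0,-1.5,0,0],[0,0,-2,0,0],[0,0,-2.5,0,0]]]'; python3 -m handwheel '[[[0,0,-4,0,0],[0,0,-4,0,0],[0,0,-3,0,0],[0,0,0,0,0],[0,0,0,0,0]]]'|head -2; python3 - <<'E'
from st import *
info();W=robot.get_calibration('wrist');w=robot.camera('wrist').max(2);C=np.array([.4452,.0143,0])
for r in range(170,300,5):print(r,''.join('#' if v<45 else '+' if v<110 else '.' for v in w[r,160:360:3]))
print([[proj(W,C+R@np.array([x,y,0])+[0,0,zo]).round(1).tolist() for y in(-.04,.04)] for x,zo in ((.0045,.096),(-.0045,.096))])
print('lip ends',[proj(W,C+R@np.array([-.0165,y,0])+[0,0,.052]).round(1).tolist() for y in(-.058,.058)])
g=robot.camera('scene').max(2)
for r in range(174,216,3):print(r,''.join('#' if v<55 else '+' if v<120 else '.' for v in g[r,205:265]))
S=robot.get_calibration('scene');print([proj(S,C+R@np.array([x,y,0])+[0,0,.096]).round(1).tolist() for x in(.0045,-.0045) for y in(-.04,.04)])
E
```

```text
clock: 13.6
ee_pos: [0.4387, 0.0158, 0.303]
orientation: [-0.23, -3.132, 0.0]
contact_force: [1.0, -0.4, 0.1]
gripper_width: 0.0856
grasp_force: 0.0
clock: 14.1
ee_pos: [0.4392, 0.0158, 0.4131]
t 14.1 p [0.4392 0.0158 0.4131] yaw 171.6 q [ 0.04  0.01 -0.39  1.17 -0.    0.18]
170 ...............++++##########################+++....++++++.........
175 .................+############################+.....+++++++........
180 .................++#+++###+###########+++++++++.....++++++++.......
185 .................+#####++##++##+++###++#+++++#+....................
190 ...................................................................
195 ...................................................................
200 ...................................................................
205 ...................................................................
210 ...................................................................
215 ...................................................................
220 ...................................................................
225 ............................
[... 1433 characters left out ...]
.....##########+..................................
189 .....+.........##############+..............................
192 .....+++.......###################+.........................
195 ....+++........#####################........................
198 ...++..........#####################........................
201 ..++++++.......#####################........................
204 ..++++++++++.....+###################+......................
207 ++++++++++++++++......+#############+.......................
210 ++++++++++++++++++++......+#########+.......................
213 ++++++++++++++++++++++++......#######+.........++...........
[[240.3, 193.5], [220.0, 180.5], [243.8, 192.5], [223.4, 179.6]]
```

```bash
python3 -c "
from rig import robot
print(robot.sign_off())"
```

```text
the job is handed in; nothing more can be done
None
```

The black plate is upright on the floor of the holder's slot, roughly midway along and released, and I handed the job in at about 14 s; the white plate was not moved, but I viewed 12 pictures, crops included, against the limit of 10.

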